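# Ready the carat balance

## Robot

A 6-joint arm with a two-finger parallel gripper is mounted at the origin on the work surface. World frame = base frame: x ahead of the robot, y to its left, z up, the work surface at z = 0. Lengths are in m, angles in rad, forces in N, time in s.
With the tool pointing down it reaches from about 0.25 to 0.775 m from the base axis. Payload 8.9 kg.
Tool frame: the origin (TCP) lies between the finger pads; the fingertips stand 8 mm ahead of it and the grasp point (between the pads) lies 11 mm behind it (bot.tip_reach is the distance from the TCP to the fingertips, in m); z points along the fingers, y is the direction in which the jaws open and shut (so a half turn about z gives the same grasp; the last joint's range is limited). The gripper opens to 85 mm and grips with 20 to 120 N. Pads are 22 mm wide; open, the fingers measure 114 mm over their backs; the gripper's body (76 mm by 85 mm) begins 54 mm behind the grasp point. The pads swing forward as they close: fully open they stand 13 mm farther back than shut.
Start: joints at [1.11, 0.291, -0.153, 1.127, 0, 1.431], TCP at [0.166, 0.498, 0.239] pointing down, gripper open.
Joint ranges: [-2.52, 2.52], [-0.91, 1.74], [-1.3, 1.37], [-1.96, 2.02], [-1.52, 1.47], [-3.14, 3.14]. Speed limits (rad/s): [2.22, 2.22, 2.79, 3.14, 3.14, 3.14].

## Interface

Orientations are given as a unit quaternion [w, x, y, z].
In Python, from rig import bot gives the robot as it stands.
- The arm moves only by the tool move_arm, never from a script. Its argument "moves" is a list of rows, each a list of 5 numbers: the shift along the tool's x, y, z in mm, then the turn about the tool's z in rad, then the opening in per cent of the stroke, from 0 (shut) to 100 (fully open). In form: [[tx, ty, tz, spin, jaw], ...]. A call has 1 to 10 rows; each row is the pose to reach, as a shift and turn from the pose commanded when the call began, along the tool's axes at that moment; what a row does not reach only later rows make up. A row lasts 1/12 s, in which the tool goes at most 41.7 mm and 7.16 degrees, less where a joint would pass 70% of its speed; a pose out of reach is approached as far as the arm can. A call with a gripper value outside its range is refused whole. The fingers move at their own pace and stop on an object; "grip_force" is the grip in N (left out, the last holds). Time passes only in rows, so rows that repeat a pose let the fingers close. It gives the time, the measured TCP pose, the force and the opening at its end, in the units of the state.
- bot.get_obs(): the state, without advancing time (a new reading comes with each control period).
- bot.read_camera(name): name is "scene" or "top" or "wrist"; returns a dict with "pixels" (384x512x3 uint8, red, green, blue), "intrinsics" (3x3 intrinsics, pixels), "cam_to_world" (4x4, takes a point from camera to world coordinates). Camera axes: x right, y down, z forward; pixel columns grow to the right and rows downward; lengths in m; the calibration is good to about 2 mm. A picture is of the moment at which its call begins. There is no depth.
- bot.job_done(): hands the job in, once; it reports no verdict.
The state is a dict: "clock": time; "joint_positions": joint angles; "dq": joint speeds; "effort": joint torques, N m; "ee_pos": TCP position; "tcp_rot": TCP orientation; "ft_force": force on the tool from outside, world axes, zero at the start; "wrist_torque": the same for the moment, N m; "gripper_width": opening from 0.0 (shut) to 1.0 (fully open).
Only numpy, scipy, OpenCV 4.12 (cv2) and the standard library are available. Lean on these libraries where they do the work, as an engineer would, in place of code of your own. Each camera call takes 0.05 s, during which the arm holds its last target. There are 200 camera calls.

## Task

Get the carat balance ready to weigh stones: wake it with its round power key, then switch it to carats with the square units key next to the power key, then gently swing the draft-shield lid down until it is fully shut, and only then zero the balance with the wide tare bar. Press each key gently all the way in and let it come back up before the next step, and once the lid is shut press no key but the tare bar. It is all pressing and pushing with the fingertips: never press the print key, do not swing the lid farther open, lift nothing, and leave the dish on the pan and everything else on the bench where it stands.

Things in the scene. Friction and masses are not known exactly. Their poses are not given: they have to be found in the camera images.
- balance: Carat balance, fixed: white body 260 deep (x), 210 wide (y). Origin: centre of underside; x from its front (keys) to its back (hinge), y to its left as the user at the keys sees it. Front panel slopes up from 28 mm high at x -130 to 55 at x -20 (13.8 deg), with a flat display and, nearer the front edge, a row of four grey keys from +y to -y: round power, square units, square print, wide tare bar.
- power_key (a joint): Travel of the power key: 0 up, 0.004 m all the way in (straight into the sloping panel). A spring: about 1.4 N starts it, 4.2 N puts it fully in, and it comes back up by itself. Counts as pressed beyond 0.0025.
- power_key_top (a point): Centre of the top of the power key, which is round, 19 mm across, at the +y end of the row. The top stands 7 mm proud of the panel, parallel to it, and the point moves with the key.
- units_key (a joint): Travel of the units key, same spring and values as the power key.
- units_key_top (a point): Centre of the top of the units key: square, 17 by 17 mm, 7 mm proud, centre 46 mm from that of the power key towards -y.
- print_key (a joint): Travel of the print key, same spring and values; not to be pressed (0.002 or more is a press).
- print_key_top (a point): Centre of the top of the print key: square, 17 by 17 mm, 7 mm proud, 46 mm from the units key towards -y.
- tare_key (a joint): Travel of the tare bar, same spring and values as the power key.
- tare_key_top (a point): Centre of the top of the tare bar: 17 mm by 44 mm (44 along the row), 7 mm proud, 57 mm from the print key, at the -y end of the row.
- shield_lid (a joint): Angle of the draft-shield lid in rad: 0 is shut (level, lying on the shield walls), growing as it opens upwards; it starts 0.75 to 1.1 open and its stop is at 1.5. The hinge is stiff: the lid stays where it is left and needs a push of about half a newton at its free edge all the way down; it does not fall shut. Fully shut is below 0.05.
- shield_lid_hinge (a point): Middle of the lid's hinge line (along y, level with its underside) at the back of the balance, x 127, y 0, z 110 mm in its frame. Behind the panel is a deck 55 mm high with the draft shield: four clear walls, 130 by 130 mm in outline, centre at x 60, y 0, top 110 mm above the bench; the lid lies on it when shut. In it is the round pan, 84 mm across, top 67 mm above the bench. Axes as the balance's.
- lid_push (a point): Point on the middle of the lid's outer (upper) face, 95 mm from the hinge line; moves with the lid. The lid is a clear plate 132 by 132 mm, 4 thick, with a grey frame 12 mm wide and a finger lip 30 mm wide reaching 12 mm beyond the middle of its free edge. Site z: outward normal of the lid; x: along the lid towards the hinge.
- dish: Small round aluminium weighing dish, 44 mm across, 12 mm high, loose, in the middle of the pan under the lid. Origin: centre of its underside. Stays put.
- check_weight: Loose brass check weight with a small knob, 22 mm across, 34 mm high, standing on the balance's deck beside the shield on its -y side. Origin: centre of its underside. Leave alone.
- loupe: Loose black eye loupe, 36 mm across and 36 mm high, standing on the bench a few centimetres beside the front panel, on the -y side. Origin: centre of its underside. Leave alone.
- tweezers: Loose steel tweezers, 140 mm long along their x, up to 15 mm wide, 8 mm high, lying on the bench beside the balance on its +y side. Origin: about the middle, on the bench. Leave alone.
- bench_block: Loose steel bench block 65 by 65 by 19 mm, on the left side of the bench. Origin: centre of its underside. Leave alone.
- hammer: Loose small hammer, 200 mm long along its x, lying behind the vice. Origin: on the underside, about the middle of its length. Leave alone.
- stone_jar: Loose white lidded jar, 45 mm across, 43 mm high, on the right side of the bench. Origin: centre of its underside. Leave alone.
- ring_stand: Loose dark wooden ring stand 100 by 45 mm, 22 mm high, with three rings standing in it up to 41 mm, on the left side of the bench. Origin: centre of its underside. Leave alone.
- vice: Bolted-down bench vice with a wooden bench pin, 181 mm high; base 116 mm across; the pin reaches 125 mm from the axis along its +y. It stands on the other side of the bench from the balance. Origin: centre of its underside.

How it is judged:
On the way, in this order (a step that is already met when the one before it is completed fails the run):
1. the power key is pressed in, with the lid still open (value of joint power_key above 0.0025 m and value of joint shield_lid above 0.3 rad and value of joint each of units_key, tare_key below 0.001 m), for 0.1 s.
2. the power key is up again and the units key is pressed in, with the lid still open (value of joint units_key above 0.0025 m and value of joint shield_lid above 0.3 rad and value of joint each of power_key, tare_key below 0.001 m), for 0.1 s.
3. the lid is pushed fully shut with every key up (value of joint shield_lid below 0.05 rad and value of joint each of power_key, units_key, tare_key below 0.001 m), for 0.2 s.
4. the tare bar is pressed in, with the lid shut (value of joint tare_key above 0.0025 m and value of joint shield_lid below 0.05 rad and value of joint each of power_key, units_key below 0.001 m), for 0.1 s.
At the end, for the whole second after the job is handed in: The lid is shut (below 0.05 rad), all four keys are back up (within 1 mm), the dish still rests on the pan within 10 mm of where it was, and every other loose thing is within 15 mm of where it was (all of step 3 and value of joint print_key below 0.001 m and horizontal distance between dish and balance below 0.08 m and z of dish in the frame of balance between 0.06 and 0.072 m and distance of dish from where it was at the start of the episode below 0.01 m and linear speed of dish below 0.02 m/s and distance of each of check_weight, loupe, tweezers, bench_block, hammer, stone_jar, ring_stand from where it was at the start of the episode below 0.015 m); the robot touches nothing.
It fails at once if a wrong press (2 mm or more): the print key at any time, the tare bar while the lid is not fully shut, or the power or units key once it is shut (value of joint print_key above 0.002 m or (value of joint tare_key above 0.002 m and value of joint shield_lid above 0.06 rad) or (value of joint any of power_key, units_key above 0.002 m and value of joint shield_lid below 0.06 rad)).
It fails at once if the lid is swung farther open than 1.2 rad, or slammed (faster than 3.5 rad/s) (value of joint shield_lid above 1.2 rad or velocity of joint shield_lid below -3.5 rad/s).
It fails at once if the fingers push on the balance, its keys or its lid with more than 45 N (contact force between the fingers and balance above 45 N).
It fails at once if the dish is touched or moved by more than 10 mm (distance of dish from where it was at the start of the episode above 0.01 m or contact force between the fingers and dish above 0.5 N).
It fails at once if another loose thing is lifted, pushed or knocked more than 15 mm (distance of any of check_weight, loupe, tweezers, bench_block, hammer, stone_jar, ring_stand from where it was at the start of the episode above 0.015 m).
It also fails if it takes over 58 s, if anything falls off the work surface, if the arm or the gripper's body presses on something with over 40 N, if the wrist force passes 120 N, or if a joint passes its speed limit or range.

## Working session

There is one attempt and no reset: what is moved stays moved. The work goes in short steps, Python scripts to look and compute and a tool call to move; the robot and the scene stay as the last step left them, time stands still between calls to the robot, and variables do not carry over. Pictures are saved under pics/ and viewed, about 8 in all and at most 12, crops included, and the job is handed in when it is done.

Besides the shell and the picture viewer there is one more tool, called after "Call:" as a command line: name --pt "numbers of a row" for each row, then --argument value for the rest. move_arm: Moves the arm, as the interface text tells. Its arguments: {"type":"object","properties":{"moves":{"type":"array","items":{"type":"array","items":{"type":"number"}}},"grip_force":{"type":"number"}},"required":["moves"]}

```bash
mkdir -p pics; python3 - <<'E'
from rig import bot
import cv2,numpy as np
for n in ("scene","top"):
    r=bot.read_camera(n); cv2.imwrite(f"pics/{n}0.png",r["pixels"][:,:,::-1]); np.savez(f"{n}0.npz",**r)
    print(n,r["intrinsics"].round(1).tolist(),r["cam_to_world"].round(3).tolist())
o=bot.get_obs(); print(o["ee_pos"],o["tcp_rot"],o["gripper_width"],o["clock"],bot.tip_reach)
a,b=[cv2.imread(f"pics/{n}0.png") for n in("scene","top")]
E
```

```text
scene [[393.2, 0.0, 257.9], [0.0, 393.2, 196.2], [0.0, 0.0, 1.0]] [[0.452, 0.539, -0.711, 1.437], [0.892, -0.257, 0.372, -0.47], [0.018, -0.802, -0.596, 0.83], [0.0, 0.0, 0.0, 1.0]]
top [[453.9, 0.0, 252.5], [0.0, 453.9, 193.5], [0.0, 0.0, 1.0]] [[0.027, -0.98, 0.199, 0.294], [-1.0, -0.026, 0.008, -0.012], [-0.003, -0.199, -0.98, 1.394], [0.0, 0.0, 0.0, 1.0]]
[0.16587586 0.4977119  0.23879575] [-1.59892887e-04  1.60197244e-01  9.87084856e-01 -5.51351617e-04] 0.9978587556667358 0.1 0.008
```

View pics/top0.png

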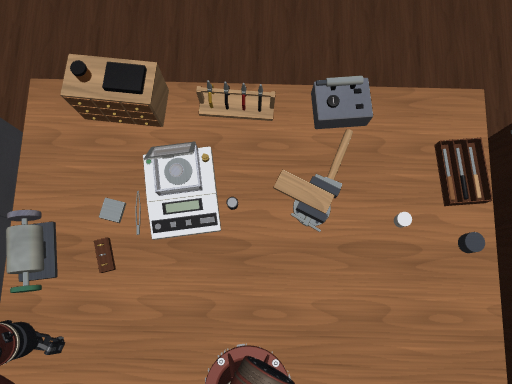

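View pics/scene0.png

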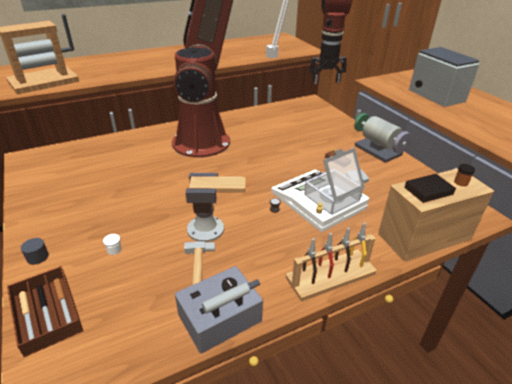

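Top view: balance at about px (181,190), keys row from (158,226) to (210,222), facing the robot; lid open toward the back. I'm enlarging it.

```bash
python3 - <<'E'
import cv2
a=cv2.imread("pics/top0.png")[138:243,125:245]
cv2.imwrite("pics/crop1.png",cv2.resize(a,None,fx=6,fy=5.7,interpolation=cv2.INTER_CUBIC)) if 0 else cv2.imwrite("pics/crop1.png",cv2.resize(a,None,fx=5.5,fy=5.5,interpolation=cv2.INTER_CUBIC))
E
```

```text
(no output)
```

View pics/crop1.png

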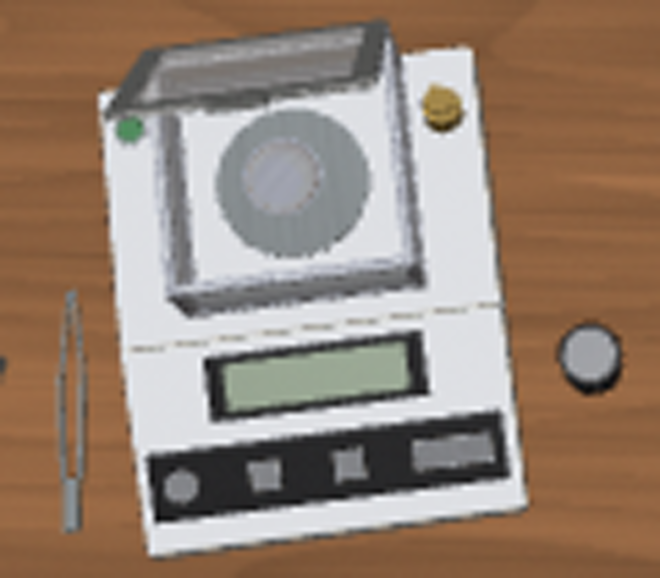

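```bash
cat > fit.py <<'E'
import numpy as np
from scipy.optimize import least_squares
r=np.load("top0.npz"); K=r["intrinsics"]; T=np.linalg.inv(r["cam_to_world"])
def proj(P): c=(T[:3,:3]@P.T).T+T[:3,3]; q=(K@c.T).T; return q[:,:2]/q[:,2:]
# crop px -> px
def px(c): return (np.array(c)+.5)/5.5-.5+[125,138]
tg=np.tan(np.radians(13.8)); n=np.array([-np.sin(np.radians(13.8)),0,np.cos(np.radians(13.8))])
def model(p):
    x,y,yaw,kx,ky,th=p
    B=[[-130,105,14],[-130,-105,14],[-20,105,55],[-20,-105,55],[130,105,55],[130,-105,55]]
    base=np.array([kx,ky,28+(kx+130)*27/110])
    k=[base+7*n-[0,d,0] for d in (0,46,92,149)]
    L=[[127-s*np.cos(th)-4*np.sin(th)*0,w,110+s*np.sin(th)] for s,w in ((132,66),(132,-66),(0,66),(0,-66))]
    P=np.vstack([B,k,L])/1000
    c,s=np.cos(yaw),np.sin(yaw)
    return P@np.array([[c,s,0],[-s,c,0],[0,0,1]])+[x,y,0]
m=px([[150,556],[525,508],[130,348],[502,304],[100,95],[470,47],[181,487],[264,474],[350,464],[454,452],[105,118],[387,86],[150,50],[387,22]])
f=least_squares(lambda p:(proj(model(p))-m).ravel(),[.45,.16,0.1,-100,75,.9])
if __name__=="__main__":
    print(f.x.round(4)); print((proj(model(f.x))-m).round(2)); print(model(f.x).round(4))
E
python3 fit.py
```

```text
[  0.5688   0.2152   0.1506 -95.0237  80.5218   1.0277]
[[ 0.53  0.22]
 [ 0.97  0.42]
 [-1.75  0.29]
 [ 0.18 -0.23]
 [-0.09 -1.45]
 [ 0.74 -0.9 ]
 [ 0.01 -0.28]
 [ 0.23  0.19]
 [-0.12  0.12]
 [-0.12 -0.04]
 [ 0.52  0.12]
 [-1.63  0.03]
 [-0.38  0.8 ]
 [ 1.09  0.55]]
[[0.4245 0.2995 0.014 ]
 [0.456  0.0919 0.014 ]
 [0.5333 0.316  0.055 ]
 [0.5648 0.1084 0.055 ]
 [0.6816 0.3385 0.055 ]
 [0.7131 0.1309 0.055 ]
 [0.4611 0.2803 0.0434]
 [0.468  0.2348 0.0434]
 [0.4749 0.1893 0.0434]
 [0.4835 0.133  0.0434]
 [0.617  0.2893 0.223 ]
 [0.6368 0.1588 0.223 ]
 [0.6844 0.2995 0.11  ]
 [0.7043 0.169  0.11  ]]
```

```bash
cat > h.py <<'E'
import numpy as np
from rig import bot
from scipy.spatial.transform import Rotation as R
from fit import model,f
P=model(f.x); keys=dict(power=P[6],units=P[7],print=P[8],tare=P[9]); yaw=f.x[2]
def to(target):
    o=bot.get_obs(); q=o["tcp_rot"]; M=R.from_quat([*q[1:],q[0]]).as_matrix()
    d=M.T@(np.array(target)-o["ee_pos"])*1000
    sp=-(yaw-np.arctan2(-M[0,1],M[1,1]))
    print("tcp",o["ee_pos"].round(4),"shift mm",d.round(1),"spin",round(sp,3),"F",o["ft_force"].round(2),"t",o["clock"])
E
python3 -c "
from h import *
k=keys['power'];to([k[0],k[1],.10])"
```

```text
tcp [0.1659 0.4977 0.2388] shift mm [-348.9 -112.7  138.9] spin -0.472 F [ 0.26 -0.26  0.37] t 0.1
```

Call:
move_arm --pt "-116 -38 20 -0.12 0" --pt "-349 -113 80 -0.47 0" --pt "-349 -113 80 -0.47 0" --pt "-349 -113 80 -0.47 0" --pt "-349 -113 80 -0.47 0" --pt "-349 -113 80 -0.47 0" --pt "-349 -113 80 -0.47 0" --pt "-349 -113 80 -0.47 0" --pt "-349 -113 80 -0.47 0" --pt "-349 -113 80 -0.47 0" --grip_force 20

```text
clock: 0.93
ee_pos: [0.4644, 0.2773, 0.1579]
tcp_rot: [0.0, -0.073, 0.997, -0.001]
ft_force: [-0.5, -0.7, -0.4]
gripper_width: 0.002
```

Call:
move_arm --pt "0 0 0 0 0" --pt "0 0 0 0 0" --pt "0 0 0 0 0" --pt "0 0 0 0 0"

```text
clock: 1.27
ee_pos: [0.4604, 0.2812, 0.1595]
tcp_rot: [-0.0, -0.075, 0.997, 0.0]
ft_force: [-0.0, 0.8, -0.3]
gripper_width: -0.002
```

```bash
python3 - <<'E'
from h import *
import cv2
k=keys['power'];to([k[0],k[1],.07]); print(bot.get_obs()["gripper_width"])
r=bot.read_camera("wrist"); c=np.linalg.inv(r["cam_to_world"])
for n,p in keys.items():
    q=r["intrinsics"]@(c[:3,:3]@p+c[:3,3]); print(n,(q[:2]/q[2]).round(1))
cv2.imwrite("pics/w1.png",r["pixels"][:,:,::-1])
E
```

```text
tcp [0.4604 0.2812 0.1595] shift mm [-0.5 -1.  89.5] spin -0.001 F [-0.02  0.84 -0.34] t 1.2667
-0.001738600175117515
power [252.5 192.8]
units [204.  192.8]
print [155.4 192.9]
tare [ 95.3 192.9]
```

View pics/w1.png

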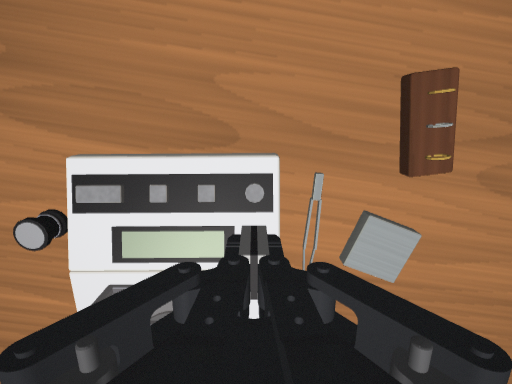

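Wrist view: keys at (255,193), (206,193), (158,193), tare (99,193), all within ~2.5 px (2 mm) of prediction. Going down on the power key.

Call:
move_arm --pt "0 0 40 0 0" --pt "0 0 75 0 0" --pt "0 0 95 0 0" --pt "0 0 101 0 0" --pt "0 0 101 0 0" --pt "0 0 101 0 0"

```text
clock: 1.82
ee_pos: [0.4616, 0.2812, 0.0593]
tcp_rot: [0.0, -0.074, 0.997, 0.0]
ft_force: [1.1, -0.5, 0.4]
gripper_width: -0.001
```

Call:
move_arm --pt "0 0 2 0 0" --pt "0 0 3 0 0" --pt "0 0 4 0 0" --pt "0 0 4 0 0" --pt "0 0 4 0 0"

```text
clock: 2.23
ee_pos: [0.4616, 0.2805, 0.0547]
tcp_rot: [0.0, -0.074, 0.997, 0.0]
ft_force: [-0.0, -0.5, 0.8]
gripper_width: -0.003
```

Call:
move_arm --pt "0 0 1 0 0" --pt "0 0 2 0 0" --pt "0 0 2 0 0" --pt "0 0 2 0 0"

```text
clock: 2.57
ee_pos: [0.4618, 0.2806, 0.0525]
tcp_rot: [0.0, -0.074, 0.997, 0.0]
ft_force: [0.8, 0.7, 1.4]
gripper_width: 0.003
```

Call:
move_arm --pt "0 0 1 0 0" --pt "0 0 1 0 0" --pt "0 0 1 0 0"

```text
clock: 2.82
ee_pos: [0.4617, 0.2806, 0.0514]
tcp_rot: [0.0, -0.074, 0.997, 0.0]
ft_force: [1.4, 0.9, 4.0]
gripper_width: 0.003
```

Call:
move_arm --pt "0 0 1 0 0" --pt "0 0 1 0 0" --pt "0 0 1 0 0"

```text
clock: 3.07
ee_pos: [0.4616, 0.2805, 0.0504]
tcp_rot: [0.0, -0.074, 0.997, 0.0]
ft_force: [1.6, 0.9, 3.7]
gripper_width: -0.002
```

Call:
move_arm --pt "0 0 1 0 0" --pt "0 0 1 0 0" --pt "0 0 1 0 0"

```text
clock: 3.32
ee_pos: [0.4616, 0.2805, 0.0494]
tcp_rot: [0.0, -0.074, 0.997, 0.0]
ft_force: [2.8, 1.0, 4.0]
gripper_width: -0.002
```

Call:
move_arm --pt "0 0 1 0 0" --pt "0 0 1 0 0" --pt "0 0 1 0 0"

```text
clock: 3.57
ee_pos: [0.4617, 0.2806, 0.0489]
tcp_rot: [0.0, -0.074, 0.997, 0.0]
ft_force: [-0.3, 0.1, 10.1]
gripper_width: 0.001
```

Power key bottomed (10 N at z 48.9 mm, ~4 mm after contact). Next up, across 46 mm and the same depth on units.

Call:
move_arm --pt "0 0 -8 0 0" --pt "0 0 -20 0 0" --pt "0 0 -20 0 0" --pt "0 -30 -20 0 0" --pt "0 -46 -20 0 0" --pt "0 -46 -20 0 0" --pt "0 -46 -20 0 0" --pt "0 -46 -12 0 0" --pt "0 -46 -8 0 0" --pt "0 -46 -8 0 0"

```text
clock: 4.4
ee_pos: [0.4671, 0.2353, 0.0549]
tcp_rot: [-0.001, -0.074, 0.997, -0.0]
ft_force: [-0.4, 0.3, -0.6]
gripper_width: 0.004
```

Call:
move_arm --pt "0 0 2 0 0" --pt "0 0 4 0 0" --pt "0 0 5 0 0" --pt "0 0 6 0 0" --pt "0 0 7 0 0" --pt "0 0 7 0 0" --pt "0 0 7 0 0"

```text
clock: 4.98
ee_pos: [0.4686, 0.2353, 0.0496]
tcp_rot: [0.0, -0.074, 0.997, 0.0]
ft_force: [-0.6, 2.9, 4.8]
gripper_width: -0.003
```

Call:
move_arm --pt "0 0 1 0 0" --pt "0 0 1 0 0" --pt "0 0 1 0 0"

```text
clock: 5.23
ee_pos: [0.4688, 0.2353, 0.049]
tcp_rot: [0.001, -0.074, 0.997, 0.0]
ft_force: [0.1, 2.4, 10.0]
gripper_width: -0.001
```

Units key bottomed likewise. Now rise and plan the lid push (contact ~100 mm from the hinge, following the arc).

Call:
move_arm --pt "0 0 -8 0 0" --pt "0 0 -40 0 0" --pt "0 0 -235 0 0" --pt "0 0 -235 0 0" --pt "0 0 -235 0 0" --pt "0 0 -235 0 0" --pt "0 0 -235 0 0" --pt "0 0 -235 0 0" --pt "0 0 -235 0 0"

```text
clock: 5.98
ee_pos: [0.4686, 0.2348, 0.2848]
tcp_rot: [0.001, -0.074, 0.997, 0.0]
ft_force: [0.3, -0.1, -0.9]
gripper_width: 0.002
```

```bash
cat >> h.py <<'E'
def bal(x,y,z): return np.array([f.x[0]+(np.cos(yaw)*x-np.sin(yaw)*y)/1000,f.x[1]+(np.sin(yaw)*x+np.cos(yaw)*y)/1000,z/1000])
def tipc(t,s=100): return np.array([127-s*np.cos(t)+8,0,110+(s+3/np.cos(t))*np.sin(t)+4/np.cos(t)])
E
python3 - <<'E'
from h import *
to(bal(84,0,285))
a=tipc(1.03)
for t in np.arange(1.15,-.01,-.1): print(round(t,2),(tipc(t)).round(1))
import cv2
r=bot.read_camera("scene"); cv2.imwrite("pics/s2.png",cv2.resize(r["pixels"][110:240,240:400,::-1],None,fx=5,fy=4.6)) 
E
```

```text
tcp [0.4686 0.2348 0.2848] shift mm [-180.2  -34.     0.3] spin -0.003 F [ 0.31 -0.06 -0.86] t 5.9833
1.15 [ 94.2   0.  217.8]
1.05 [ 85.2   0.  210. ]
0.95 [ 76.8   0.  202.4]
0.85 [ 69.    0.  194.6]
0.75 [ 61.8   0.  186.4]
0.65 [ 55.4   0.  177.8]
0.55 [ 49.7   0.  168.8]
0.45 [ 45.    0.  159.4]
0.35 [ 41.1   0.  149.6]
0.25 [ 38.1   0.  139.6]
0.15 [ 36.1   0.  129.4]
0.05 [ 35.1   0.  119.2]
```

View pics/s2.png

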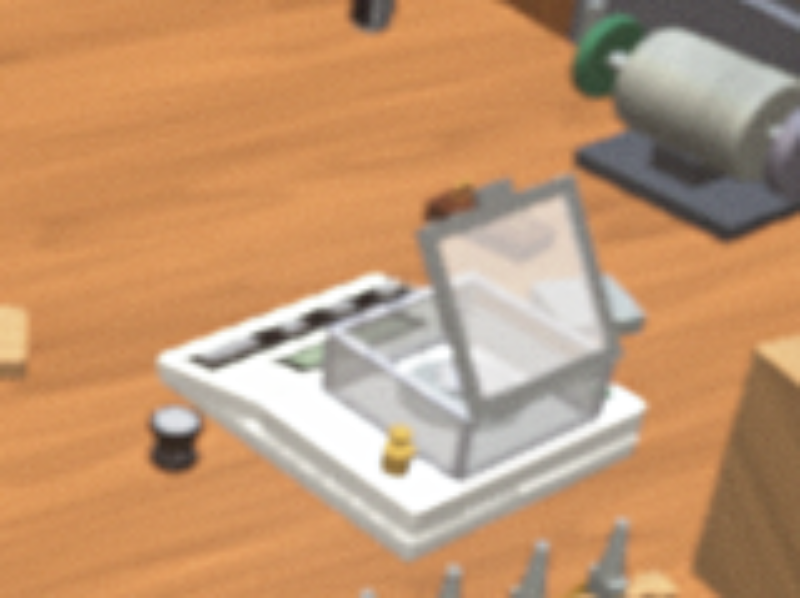

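Scene crop: lid still open, free-edge corners at (420,232)/(572,180), hinge corners (480,408)/(612,352), loupe and weight undisturbed; gripper tip at (372,15).

Call:
move_arm --pt "-40 -8 0 0 0" --pt "-182 -34 0 0 0" --pt "-182 -34 0 0 0" --pt "-182 -34 0 0 0" --pt "-182 -34 0 0 0" --pt "-182 -34 0 0 0" --pt "-182 -34 0 0 0" --pt "-182 -34 0 0 0"

```text
clock: 6.7
ee_pos: [0.6519, 0.2281, 0.2818]
tcp_rot: [-0.002, -0.074, 0.997, -0.0]
ft_force: [-0.6, 0.1, -0.6]
gripper_width: -0.004
```

```bash
python3 - <<'E'
from h import *
r=np.load("scene0.npz");K=r["intrinsics"];T=np.linalg.inv(r["cam_to_world"])
for th in (.95,1.0,1.03,1.08):
  p=f.x.copy();p[5]=th;L=model(p)[-4:]
  q=(K@((T[:3,:3]@L.T).T+T[:3,3]).T).T; q=q[:,:2]/q[:,2:]
  print(th,((q-[240,110])*[5,4.6]).round(0).tolist())
to(tipc(1.05)*0+bal(*tipc(1.05))+[0,0,.008])
E
```

```text
0.95 [[552.0, 178.0], [397.0, 234.0], [614.0, 360.0], [464.0, 425.0]]
1.0 [[559.0, 176.0], [404.0, 233.0], [614.0, 360.0], [464.0, 425.0]]
1.03 [[564.0, 176.0], [408.0, 232.0], [614.0, 360.0], [464.0, 425.0]]
1.08 [[572.0, 175.0], [415.0, 232.0], [614.0, 360.0], [464.0, 425.0]]
tcp [0.6519 0.2281 0.2818] shift mm [-1.3 -0.2 63.7] spin -0.002 F [-0.56  0.07 -0.63] t 6.7
```

Scene agrees with lid at ~1.05 rad. Descend to contact, then follow the arc.

Call:
move_arm --pt "0 0 25 0 0" --pt "0 0 45 0 0" --pt "0 0 55 0 0" --pt "0 0 60 0 0" --pt "0 0 64 0 0" --pt "4 0 68 0 0" --pt "8 0 72 0 0" --pt "12 0 76 0 0" --pt "16 0 80 0 0" --pt "16 0 80 0 0"

```text
clock: 7.53
ee_pos: [0.6363, 0.2257, 0.2029]
tcp_rot: [-0.001, -0.074, 0.997, -0.0]
ft_force: [0.2, -0.3, -0.2]
gripper_width: 0.001
```

Call:
move_arm --pt "4 0 4 0 0" --pt "7 0 8 0 0" --pt "11 0 12 0 0" --pt "14 0 16 0 0" --pt "17 0 20 0 0" --pt "20 0 25 0 0" --pt "22 0 30 0 0" --pt "24 0 34 0 0" --pt "24 0 34 0 0"

```text
clock: 8.28
ee_pos: [0.6128, 0.2222, 0.1682]
tcp_rot: [-0.001, -0.074, 0.997, -0.0]
ft_force: [-0.8, -0.4, -0.3]
gripper_width: -0.003
```

```bash
python3 - <<'E'
from h import *
import cv2
to(bal(35,0,122))
r=bot.read_camera("scene"); cv2.imwrite("pics/s3.png",cv2.resize(r["pixels"][90:240,240:400,::-1],None,fx=4,fy=4)) 
E
```

```text
tcp [0.6128 0.2222 0.1682] shift mm [ 9.4 -0.3 46.2] spin -0.002 F [-0.76 -0.36 -0.27] t 8.2833
```

View pics/s3.png

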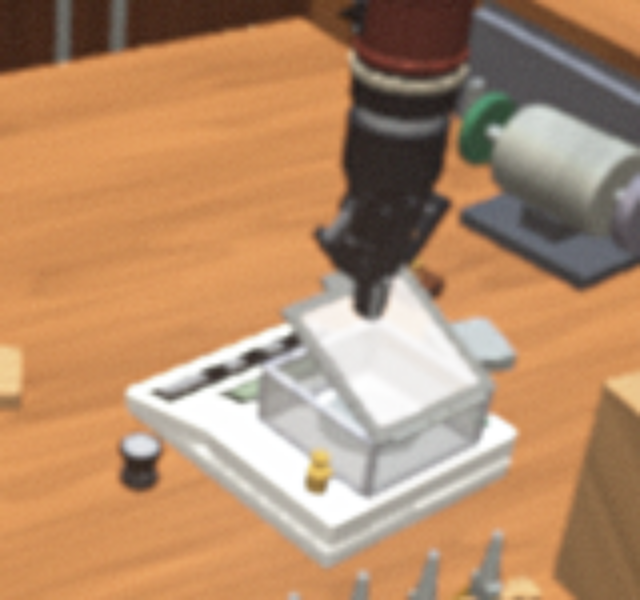

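Fingertip at (370,310) is pushing the lid, now about half shut. Continuing.

Call:
move_arm --pt "2 0 5 0 0" --pt "4 0 10 0 0" --pt "5 0 15 0 0" --pt "7 0 20 0 0" --pt "8 0 25 0 0" --pt "9 0 30 0 0" --pt "9 0 35 0 0" --pt "9 0 39 0 0" --pt "9 0 42 0 0" --pt "9 0 42 0 0"

```text
clock: 9.17
ee_pos: [0.6044, 0.2209, 0.1265]
tcp_rot: [-0.0, -0.074, 0.997, -0.0]
ft_force: [0.5, -0.4, 0.9]
gripper_width: -0.001
```

Call:
move_arm --pt "0 0 1 0 0" --pt "0 0 2 0 0" --pt "0 0 3 0 0" --pt "0 0 3 0 0"

```text
clock: 9.5
ee_pos: [0.6048, 0.221, 0.1243]
tcp_rot: [0.0, -0.074, 0.997, 0.0]
ft_force: [-0.0, -0.3, -0.3]
gripper_width: 0.001
```

Call:
move_arm --pt "0 0 1 0 0" --pt "0 0 2 0 0" --pt "0 0 2 0 0" --pt "0 0 2 0 0"

```text
clock: 9.83
ee_pos: [0.6047, 0.221, 0.1222]
tcp_rot: [-0.0, -0.074, 0.997, -0.0]
ft_force: [-0.1, -0.5, 0.7]
gripper_width: -0.002
```

Call:
move_arm --pt "0 0 1 0 0" --pt "0 0 1 0 0" --pt "0 0 1 0 0"

```text
clock: 10.08
ee_pos: [0.6048, 0.221, 0.122]
tcp_rot: [0.0, -0.074, 0.997, 0.0]
ft_force: [-2.6, -0.2, 7.1]
gripper_width: 0.003
```

Hard stop at tip height 114 mm, exactly the shut lid's top. Rise and head for the tare bar.

Call:
move_arm --pt "0 0 -6 0 0" --pt "0 0 -40 0 0" --pt "0 0 -40 0 0" --pt "0 0 -40 0 0"

```text
clock: 10.42
ee_pos: [0.6062, 0.2213, 0.1635]
tcp_rot: [0.002, -0.074, 0.997, 0.0]
ft_force: [0.6, 0.9, -1.2]
gripper_width: 0.003
```

```bash
python3 - <<'E'
from h import *
import cv2
k=keys['tare']; to([k[0],k[1],.07])
r=bot.read_camera("scene"); cv2.imwrite("pics/s4.png",cv2.resize(r["pixels"][90:240,240:400,::-1],None,fx=4,fy=4)) 
E
```

```text
tcp [0.6062 0.2213 0.1635] shift mm [134.8 -69.3  92.9] spin -0.002 F [ 0.56  0.91 -1.2 ] t 10.4167
```

View pics/s4.png

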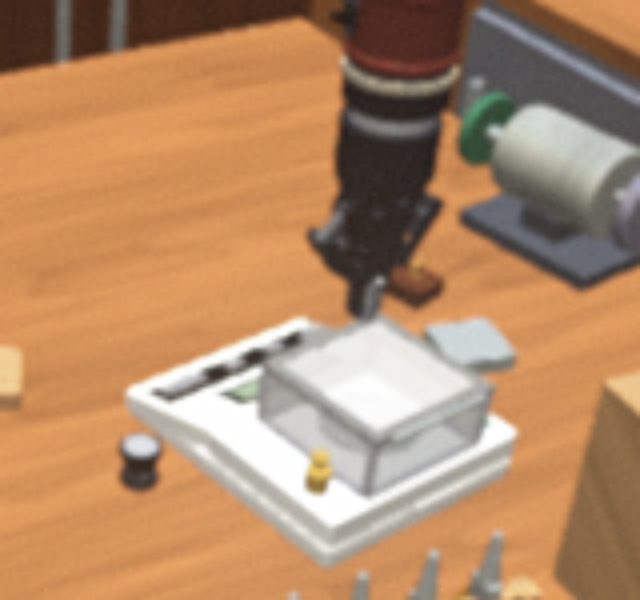

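Picture: lid lies flat on the walls (corners (265,380), (380,430), (490,385), (380,322)). On to the tare bar.

Call:
move_arm --pt "40 -20 0 0 0" --pt "75 -39 0 0 0" --pt "110 -56 0 0 0" --pt "135 -69 0 0 0" --pt "135 -69 0 0 0" --pt "135 -69 40 0 0" --pt "135 -69 75 0 0" --pt "135 -69 95 0 0" --pt "135 -69 102 0 0" --pt "135 -69 102 0 0"

```text
clock: 11.3
ee_pos: [0.4798, 0.1327, 0.0575]
tcp_rot: [-0.002, -0.074, 0.997, -0.0]
ft_force: [-0.4, -0.1, -0.3]
gripper_width: 0.002
```

Call:
move_arm --pt "0 0 0 0 0" --pt "0 0 0 0 0"

```text
clock: 11.47
ee_pos: [0.4825, 0.133, 0.0605]
tcp_rot: [0.001, -0.074, 0.997, 0.0]
ft_force: [0.5, 0.7, 0.5]
gripper_width: 0.002
```

Call:
move_arm --pt "0 0 3 0 0" --pt "0 0 6 0 0" --pt "0 0 8 0 0" --pt "0 0 9 0 0" --pt "0 0 10 0 0" --pt "0 0 10 0 0" --pt "0 0 10 0 0"

```text
clock: 12.05
ee_pos: [0.482, 0.1329, 0.0496]
tcp_rot: [0.001, -0.074, 0.997, 0.0]
ft_force: [1.8, -0.0, 3.5]
gripper_width: -0.001
```

Call:
move_arm --pt "0 0 1 0 0" --pt "0 0 1 0 0" --pt "0 0 1 0 0"

```text
clock: 12.3
ee_pos: [0.4817, 0.1329, 0.0485]
tcp_rot: [0.0, -0.074, 0.997, 0.0]
ft_force: [1.3, -0.1, 4.6]
gripper_width: -0.0
```

Call:
move_arm --pt "0 0 1 0 0" --pt "0 0 1 0 0" --pt "0 0 1 0 0"

```text
clock: 12.55
ee_pos: [0.4819, 0.1329, 0.0481]
tcp_rot: [0.001, -0.074, 0.997, -0.0]
ft_force: [0.2, -0.3, 14.8]
gripper_width: -0.004
```

Bottomed at 15 N. Retract straight up, then away towards the robot.

Call:
move_arm --pt "0 0 -8 0 0" --pt "0 0 -150 0 0" --pt "0 0 -150 0 0" --pt "0 0 -150 0 0" --pt "0 0 -150 0 0" --pt "80 0 -150 0 0" --pt "80 0 -150 0 0" --pt "80 0 -150 0 0" --pt "80 0 -150 0 0"

```text
clock: 13.3
ee_pos: [0.3996, 0.1208, 0.197]
tcp_rot: [-0.001, -0.074, 0.997, -0.0]
ft_force: [0.7, -0.3, 0.4]
gripper_width: 0.007
```

```bash
python3 - <<'E'
from h import *
import cv2
r=bot.read_camera("scene"); cv2.imwrite("pics/s5.png",cv2.resize(r["pixels"][110:240,240:400,::-1],None,fx=4,fy=4))
a=bot.read_camera("top")["pixels"]; b=np.load("top0.npz")["pixels"]
cv2.imwrite("pics/t5.png",cv2.resize(np.hstack([b[138:268,85:245],a[138:268,85:245]])[:,:,::-1],None,fx=2.5,fy=2.5))
E
```

```text
(no output)
```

View pics/t5.png

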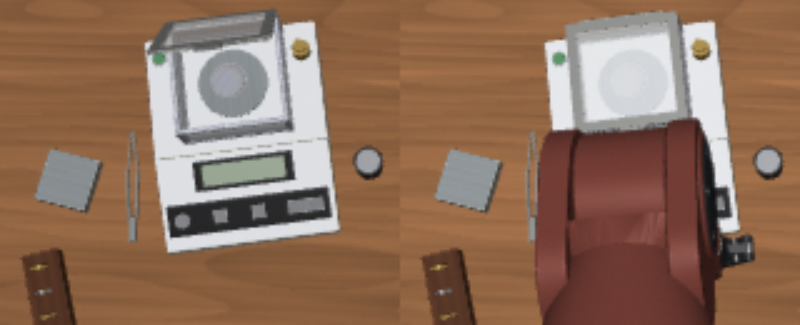

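View pics/s5.png

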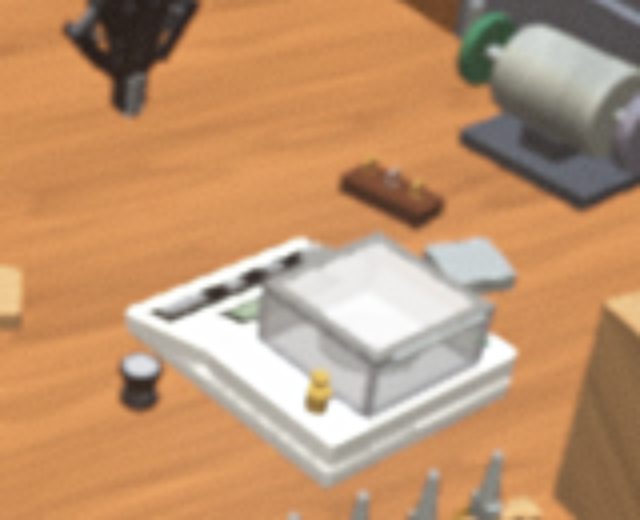

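The lid is shut, the dish is in the middle of the pan, the loose items nearby are where they were, and the gripper is clear at (130,100) in the scene crop. Handing in.

```bash
python3 -c "
from rig import bot
print(bot.job_done())"
```

```text
the job is handed in; nothing more can be done
None
```

I did the four steps in order: power key, units key, lid shut, then tare bar. I then moved the arm clear and handed the job in at about 13.5 s on the robot's clock. `job_done` gives no verdict.

- **Keys:** each went all the way in to its hard stop, at 10 N for power, 10 N for units and 15 N for tare. I raised the fingers off each key before the next step.
- **Lid:** it stopped with the fingertips at 114 mm, the height of the shut lid's top, under a 7 N push. The last pictures show it lying flat on the shield walls.
- **Everything else:** by eye in the last pictures, the dish is still in the middle of the pan. The check weight, loupe, block and ring stand look unmoved, as does the part of the tweezers I could see.

Some things I did not confirm:
- The arm hid most of the key row and the rest of the tweezers in the last top view. That the keys came back up rests on the fingers having left them, not on a picture.
- I did not look at the hammer or jar again, though the arm never went near them.
- The wrist camera put the keys about 2 mm further to +y than the top camera, which is roughly the calibration error. The scene camera suggested the lid began up to 0.05 rad more open than my fit of 1.03 rad. Neither caused a problem.

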